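# Set the controls for a raking-light record photograph

## Robot

A 7-joint arm with a two-finger parallel gripper is mounted at the origin on the work surface. World frame = base frame: x ahead of the robot, y to its left, z up, the work surface at z = 0. Lengths are in m, angles in rad, forces in N, time in s.
With the tool pointing down it reaches from about 0.4 to 0.9 m from the base axis. Payload 5.5 kg.
Tool frame: the origin (TCP) lies midway between the tips of the shut fingers; the grasp point (between the pads) lies 19 mm behind it; z points along the fingers, y is the line along which they close (so a half turn about z gives the same grasp; the last joint's range is limited). The gripper opens to 85 mm and grips with 20 to 120 N. Pads are 22 mm wide; open, the fingers measure 114 mm over their backs; the gripper's body (76 mm by 85 mm) begins 54 mm behind the grasp point. The pads swing forward as they close: fully open they stand 13 mm farther back than shut.
Start: joints at [1.414, 0.501, -0.427, 1.55, 0.221, 1.138, -0.21], TCP at [0.265, -0.594, 0.231] pointing down, gripper open.
Joint ranges: [-2.88, 2.88], [-0.31, 2.03], [-1.54, 1.56], [0.2, 2.42], [-1.41, 4.55], [0.19, 2.02], [-2.57, 2.57]. Speed limits (rad/s): [2.57, 2.57, 3.14, 3.14, 3.14, 3.14, 3.14].

## Interface

Orientations are given as [roll, pitch, yaw] about the fixed x, y, z axes, in that order (R = Rz(yaw) Ry(pitch) Rx(roll)).
In Python, from cell import bot gives the robot as it stands.
- The arm moves only by the shell command python3 -m creep 'ROWS' [FORCE]. ROWS is JSON, a list that holds one entry, the list of rows, each a list of 7 numbers: the shift along the world's x, y, z in m, then the turn, a rotation vector about the world's x, y, z in rad, then the finger opening in m, from 0 to 0.0854. In form: [[[dx, dy, dz, wx, wy, wz, grip], ...]]. A call has 1 to 10 rows; each row shifts and turns the commanded pose from where the row before left it; what a row does not reach is not made up. A row lasts 1/10 s, in which the tool goes at most 50 mm and 8.59 degrees, less where a joint would pass 70% of its speed; a pose out of reach is approached as far as the arm can. A call is refused whole if a number of a shift passes 0.05 or a number of a turn 0.15, either way. A call with a gripper value outside its range is refused whole. The fingers move at their own pace and stop on an object; FORCE is the grip in N (left out, the last holds). Time passes only in rows, so rows that do not move let the fingers close. It gives the time, the measured TCP pose, the force, the opening and the grip force at its end, in the units of the state.
- bot.observe(): the state, without advancing time (a new reading comes with each control period).
- bot.capture(name): name is "scene" or "top"; returns a dict with "image" (480x640x3 uint8, blue, green, red), "fx", "fy", "cx", "cy" (pixels), "k1" (the pictures are not rectified: a ray, as slopes to the right and down, at radius r is drawn at 1 + k1 r^2 times it, then the intrinsics apply), "cam_to_world" (4x4, takes a point from camera to world coordinates). Camera axes: x right, y up, looking along -z (the intrinsics and any distortion apply to the point x, -y, -z); pixel columns grow to the right and rows downward; lengths in m; the calibration is good to about 2 mm. A picture is of the moment at which its call begins. There is no depth.
- bot.sign_off(): hands the job in; it is judged then, once.
The state is a dict: "time_s": time; "joint_positions": joint angles; "qd": joint speeds; "joint_efforts": joint torques, N m; "tool_pos": TCP position; "eef_rot": TCP orientation; "force": force on the tool from outside, world axes, zero at the start; "ft_torque": the same for the moment, N m; "gripper_width": opening from 0.0 (shut) to 1.0 (fully open); "grasp_force": force on a finger pad.
Only numpy, scipy, OpenCV 4.12 (cv2) and the standard library are available. Lean on these libraries where they do the work, as an engineer would, in place of code of your own. Each camera call takes 0.05 s, during which the arm holds its last target. There are 200 camera calls.

## Task

Get the photo set-up for the clockwork tree stand going, with light fingertip taps on three controls in this order: first tap down the raised, orange-padded end of the white lamp rocker, then push the blue turntable-brake plunger down, then push the red camera release down, each all the way until it stays in. Touch them gently, leave the boxes standing where they are (do not grip, lift or shove them), keep the black rocker of the second lamp off, and do not disturb the tree stand or the other things on the table.

Things in the scene. Friction and masses are not known exactly. Their poses are not given: they have to be found in the camera images.
- lamp_rocker_pad (a point): Centre of the top of the orange pad (22 mm along the rocker, 30 mm across, standing 9 mm proud of it) on the white rocker, 28 mm from its hinge towards its raised end: the spot to tap, about 55 mm above the table. Its x axis runs along the rocker from the pad towards the hinge. The touch surface is itself a sprung cap: it yields about 1 mm per 1.8 N, up to 7 mm, on top of the control's own travel.
- lamp_rocker (a joint): Angle (rad) of the lamp's rocker: white rocker, 80 x 34 x 10 mm, along x of its box, hinged at mid-length 38 mm above the table. Off, its -x end (with the orange pad) stands raised, its top edge about 48 mm above the table, the other end low. 0 to 0.02 is off; 0.26 is the end stop, fully on (the pad has then sunk about 7 mm). No spring: about 2 N on the pad moves it and it stays where it is left.
- lamp_switch: Grey box 100 (x) x 60 x 28 mm carrying the white rocker; 0.6 to 0.95 kg, loose on the table on rubber feet. Origin at the centre of its underside; at yaw 0 the padded end points to the robot.
- brake_top (a point): Centre of the top of the blue plunger, a disc 36 mm across on a stem over a round aluminium housing; about 55 mm above the table when up. The touch surface is itself a sprung cap: it yields about 1 mm per 1.8 N, up to 7 mm, on top of the control's own travel.
- brake_plunger (a joint): How far the blue plunger is pushed down (m): 0 to 0.001 is up, 0.010 is its end stop, fully in. No spring: about 2.5 N moves it and it stays where it is left.
- brake_box: Round aluminium housing of the turntable brake, 84 mm across, 28 mm high, with the blue plunger at its centre; 0.55 to 0.9 kg, loose. Origin at the centre of its underside.
- release_top (a point): Centre of the top of the red mushroom button (26 mm across, on a stem) on the black camera release box; about 54 mm above the table when up. The touch surface is itself a sprung cap: it yields about 1 mm per 1.8 N, up to 7 mm, on top of the control's own travel.
- release_button (a joint): How far the red button is pushed down (m): 0 to 0.001 is up, 0.009 is its end stop, fully in. No spring: about 2.5 N moves it and it stays where it is left (locked release for a long exposure).
- release_box: Black camera release box 100 (x) x 50 x 26 mm, the red button 22 mm from its centre towards -x, a small dark green window on the other half; 0.48 to 0.75 kg, loose. Origin at the centre of its underside.
- spare_rocker (a joint): Angle (rad) of the second lamp's rocker: black rocker, 80 x 34 x 10 mm, along x of its box, hinged at mid-length 38 mm above the table. Off, its -x end (with the grey pad) stands raised, its top edge about 48 mm above the table, the other end low. 0 to 0.02 is off; 0.26 is on. It must stay off.
- spare_switch: Grey box like the lamp switch but with the black rocker (second lamp): leave it alone. 100 x 60 x 28 mm, origin at the centre of its underside. The four control boxes are delicate: more than 25 N from the robot on any of them damages it.
- wax_jar: Closed jar with white cap, 60 mm across, 70 mm high, loose; bystander. Origin at the centre of its underside.
- brass_cup: Brass cup with three bent arms, about 112 mm across the arms, 64 mm high, loose; bystander. Origin at the centre of its underside.
- winding_key: Brass winding key, about 70 mm long, 8 mm thick, lying on the table; bystander.
- washer: Dark steel washer, 28 mm across, 5 mm thick, lying on the table; bystander.
- soft_brush: Flat brush with a wooden handle lying at the robot's left; bystander.
- screwdriver: Screwdriver lying at the robot's right, beside the tree stand; bystander.
- tree_stand: The museum piece: nickel dome 270 mm across on a black turntable 300 mm across, 130 mm high in all, at the robot's right; fixed, must not be touched. Origin at the centre of its underside.
Things that resemble listed ones, but are neither listed nor needed, are in the scene too. What is shaped like the lamp_switch but purple is not meant.

How it is judged:
By the outcome, as a careful person would: the job done as asked, in the order asked, and still so for the second after the job is handed in, with the robot touching nothing.
It also fails if it takes over 45 s, if anything falls off the work surface, if the arm or the gripper's body presses on something with over 40 N, if the wrist force passes 120 N, or if a joint passes its speed limit or range.

## Working session

There is one attempt and no reset: what is moved stays moved. The work goes in short steps, Python scripts to look and compute and a shell command to move; the robot and the scene stay as the last step left them, time stands still between calls to the robot, and variables do not carry over. Pictures are saved under pics/ and viewed, at most 10 in all, crops included, and the job is handed in when it is done.

```bash
mkdir -p pics; cat > h.py <<'E'
import numpy as np,cv2
from cell import bot
def cap(n,f=None):
    c=bot.capture(n)
    if f: cv2.imwrite('pics/'+f,c['image'])
    return c
def ray(c,u,v):
    K=np.array([[c['fx'],0,c['cx']],[0,c['fy'],c['cy']],[0,0,1.]])
    p=cv2.undistortPoints(np.array([[[u,v]]],float),K,np.array([c['k1'],0,0,0.]))[0,0]
    # forward model r*(1+k1 r^2) matches cv2
    T=np.array(c['cam_to_world']); return T[:3,3],T[:3,:3]@np.array([p[0],-p[1],-1])
def onz(c,u,v,z):
    o,d=ray(c,u,v); return o+d*(z-o[2])/d[2]
E
python3 - <<'E'
from h import *
import pickle
for n in('scene','top'):
    c=cap(n,n+'0.png'); pickle.dump(c,open(n+'0.pkl','wb')); print(n,np.round(c['cam_to_world'],3).tolist(),c['fx'],c['k1'])
s=bot.observe();print(s)
E
```

```text
scene [[0.641, -0.507, 0.577, 1.223], [0.768, 0.427, -0.477, -0.667], [-0.004, 0.749, 0.663, 0.908], [0.0, 0.0, 0.0, 1.0]] 464.1865671714295 -0.0406822935469343
top [[0.024, 0.987, -0.156, 0.317], [-1.0, 0.022, -0.015, -0.093], [-0.011, 0.156, 0.988, 1.17], [0.0, 0.0, 0.0, 1.0]] 444.7892363150955 0.0037905869094074854
{'time_s': 0.1, 'joint_positions': array([ 1.41415595,  0.50179227, -0.42680439,  1.55135845,  0.22078966,
        1.13829854, -0.21028088]), 'qd': array([-0.00087294, -0.0021789 , -0.00069398, -0.00154035, -0.00077072,
        0.00050257,  0.00069698]), 'joint_efforts': array([-1.05475599e-02, -5.70815635e+01, -5.83831564e+00, -2.81750965e+01,
        1.06722512e-02,  5.52683574e-03,  7.00302962e-05]), 'tool_pos': array([ 0.26465702, -0.59298341,  0.23033344]), 'eef_rot': array([-3.13978938e+00, -7.76828972e-05,  4.19903275e-01]), 'force': array([ 0.18259881, -0.25384301,  0.01756856]), 'ft_torque': array([-0.00525962,  0.04361593, -0.06072892]), 'grasp_force': 0.0, 'gripper_width': 0.9995542434123008}
```

View pics/top0.png

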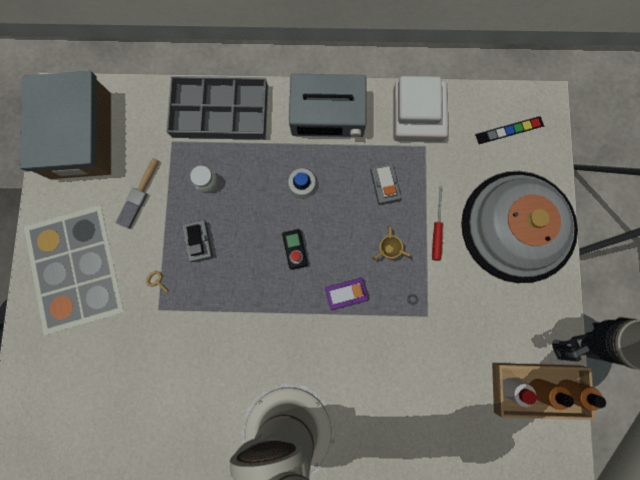

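View pics/scene0.png

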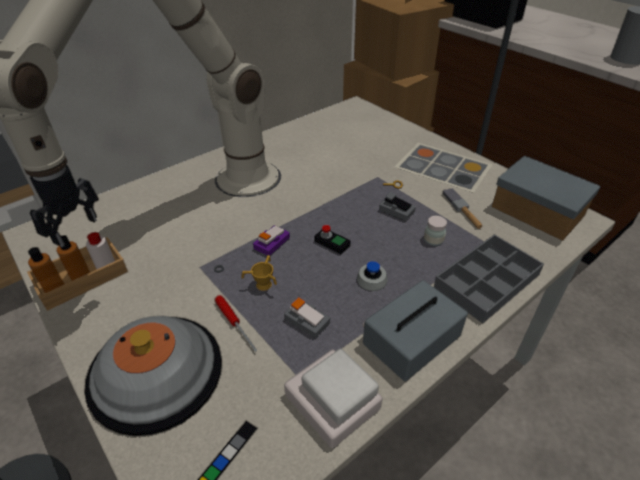

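Candidates for the lamp rocker in the top view are the grey box with white rocker and orange pad at (387,184), the purple look-alike at (347,293), and the black spare at (197,241). I choose (387,184). The brake is the blue disc at (301,181). The release is the red button at (296,256); the red bottle cap at (527,397) and the screwdriver are not it.

```bash
python3 - <<'E'
from h import *
import pickle
T=pickle.load(open('top0.pkl','rb'));S=pickle.load(open('scene0.pkl','rb'))
def cen(c,box,lo,hi,lo2=None,hi2=None):
    x0,y0,x1,y1=box; h=cv2.cvtColor(c['image'][y0:y1,x0:x1],cv2.COLOR_BGR2HSV)
    m=cv2.inRange(h,lo,hi)
    if lo2: m|=cv2.inRange(h,lo2,hi2)
    n,l,s,ct=cv2.connectedComponentsWithStats(m); k=1+np.argmax(s[1:,4])
    return ct[k]+[x0,y0],s[k]
R=((0,130,90),(8,255,255),(172,130,90),(180,255,255))
O=((5,130,100),(20,255,255)); B=((100,140,80),(130,255,255))
for nm,bt,bs,col,z in(('pad',(370,160,405,210),(280,290,335,340),O,.055),('brake',(285,165,318,200),(355,255,390,295),B,.055),('rel',(280,245,310,272),(312,220,340,245),R,.054),('decoypad',(325,275,372,312),(250,220,295,255),O,.055)):
    (a,sa),(b,sb)=cen(T,bt,*col),cen(S,bs,*col)
    o1,d1=ray(T,*a);o2,d2=ray(S,*b)
    t=np.linalg.lstsq(np.c_[d1,-d2],o2-o1,rcond=None)[0]
    p,q=o1+d1*t[0],o2+d2*t[1]
    print(nm,a.round(1),sa,b.round(1),sb,'tri',((p+q)/2).round(4),'gap',np.linalg.norm(p-q).round(4),'topz',onz(T,*a,z).round(4),'scz',onz(S,*b,z).round(4))
# white rocker and box axes
for nm,bx in(('rocker',(368,158,406,210)),):
    x0,y0,x1,y1=bx;h=cv2.cvtColor(T['image'][y0:y1,x0:x1],cv2.COLOR_BGR2HSV)
    m=cv2.inRange(h,(0,0,150),(180,60,255));cs=max(cv2.findContours(m,0,2)[0],key=cv2.contourArea)
    print(nm,cv2.minAreaRect(cs+np.array([x0,y0])))
    c=cv2.minAreaRect(cs+np.array([x0,y0]))[0];print(onz(T,*c,.043))
im=np.hstack([cv2.resize(T['image'][155:275,270:410],None,fx=3,fy=3,interpolation=2),cv2.resize(S['image'][215:335,255:395],None,fx=2.6,fy=3,interpolation=2)])
cv2.imwrite('pics/crop0.png',im);print(im.shape)
E
```

```text
pad [389.3 189.8] [14 26 12  9 82] [297.6 303. ] [11  8 14 12 96] tri [ 0.6108 -0.2438  0.0521] gap 0.0012 topz [ 0.6097 -0.2439  0.055 ] scz [ 0.6131 -0.2447  0.055 ]
brake [300.7 178.9] [  9   8  14  13 138] [372.9 266.2] [ 12   7  13  10 102] tri [ 0.6357 -0.0139  0.05  ] gap 0.0014 topz [ 0.6338 -0.0148  0.055 ] scz [ 0.6394 -0.017   0.055 ]
rel [295.3 255.6] [11  6 10 10 72] [325.9 227.5] [10  5  9  6 41] tri [ 0.435  -0.0067  0.0506] gap 0.0018 topz [ 0.4341 -0.0077  0.054 ] scz [ 0.4385 -0.0085  0.054 ]
decoypad [357.  290.4] [27 10 11 12 90] [264.2 235.6] [ 9 12 11  8 53] tri [ 0.3513 -0.1637  0.0519] gap 0.0012 topz [ 0.3508 -0.1641  0.055 ] scz [ 0.3548 -0.1651  0.055 ]
rocker ((384.9118347167969, 176.6470947265625), (18.675243377685547, 11.64171028137207), 75.96376037597656)
[ 0.6478314  -0.23401162  0.043     ]
(360, 784, 3)
```

View pics/crop0.png

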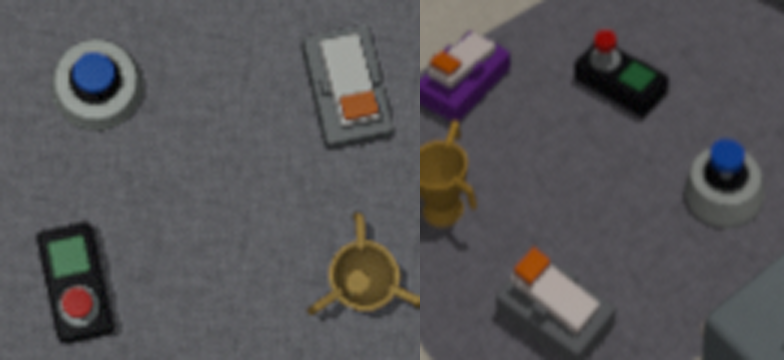

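The crop confirms it: grey box, white rocker, orange pad at its near end. The pad's 3D point (0.611, -0.244, 0.052) fits the stated height. Next I move above it with the gripper shut.

```bash
python3 -m creep '[[[0.005,0.02,0,0,0,0,0],[0.015,0.025,0,0,0,0,0],[0.02,0.025,0,0,0,0,0],[0.025,0.025,0,0,0,0,0],[0.025,0.025,0,0,0,0,0],[0.025,0.025,0,0,0,0,0],[0.025,0.025,0,0,0,0,0],[0.025,0.025,0,0,0,0,0],[0.025,0.025,0,0,0,0,0],[0.025,0.025,0,0,0,0,0]]]' 20
python3 -m creep '[[[0.025,0.02,0,0,0,0,0],[0.025,0.02,0,0,0,0,0],[0.025,0.02,-0.01,0,0,0,0],[0.025,0.02,-0.02,0,0,0,0],[0.02,0.015,-0.03,0,0,0,0],[0.01,0.01,-0.03,0,0,0,0],[0,0,-0.02,0,0,0,0],[0,0,0,0,0,0,0],[0,0,0,0,0,0,0]]]'
```

```text
time_s: 1.1
tool_pos: [0.4805, -0.3473, 0.2309]
eef_rot: [-3.141, 0.0, 0.42]
force: [0.3, -0.6, 0.1]
gripper_width: 0.007
grasp_force: 0.0
time_s: 2.0
tool_pos: [0.6095, -0.2438, 0.121]
eef_rot: [-3.141, 0.001, 0.42]
force: [1.1, -0.5, 0.2]
gripper_width: 0.004
grasp_force: 0.0
```

```bash
python3 -m creep '[[[0,0,-0.02,0,0,0,0],[0,0,-0.02,0,0,0,0],[0,0,-0.01,0,0,0,0],[0,0,0,0,0,0,0]]]'
python3 - <<'E'
from h import *
c=cap('scene'); t=cap('top'); print(bot.observe()['tool_pos'])
im=np.hstack([cv2.resize(c['image'][250:350,250:350],None,fx=4,fy=4,interpolation=2),cv2.resize(t['image'][140:240,340:440],None,fx=4,fy=4,interpolation=2)])
cv2.imwrite('pics/pad1.png',im)
E
```

```text
time_s: 2.4
tool_pos: [0.6092, -0.2441, 0.0711]
eef_rot: [-3.141, 0.001, 0.419]
force: [-1.0, 0.3, -0.1]
gripper_width: -0.001
grasp_force: 0.0
[ 0.61060666 -0.24407993  0.07259354]
```

View pics/pad1.png

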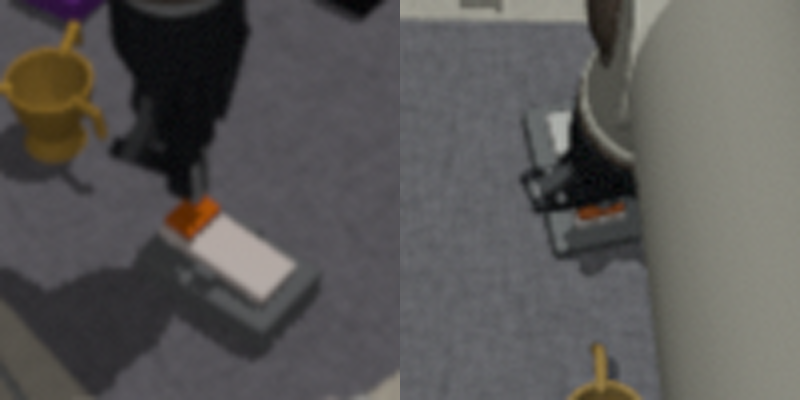

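The shut fingertips are over the orange pad (left crop, tip at about (190,195), pad at (192,216)). I descend slowly and watch the force.

```bash
python3 -m creep '[[[0,0,-0.005,0,0,0,0],[0,0,-0.005,0,0,0,0],[0,0,-0.003,0,0,0,0],[0,0,-0.002,0,0,0,0],[0,0,-0.002,0,0,0,0],[0,0,-0.002,0,0,0,0],[0,0,-0.002,0,0,0,0],[0,0,0,0,0,0,0]]]'
python3 -m creep '[[[0,0,-0.002,0,0,0,0],[0,0,-0.002,0,0,0,0],[0,0,0,0,0,0,0]]]'
```

```text
time_s: 3.3
tool_pos: [0.6097, -0.2438, 0.0502]
eef_rot: [-3.142, 0.001, 0.42]
force: [-1.8, -0.2, 2.7]
gripper_width: 0.001
grasp_force: 1.5
time_s: 3.6
tool_pos: [0.6093, -0.2439, 0.0461]
eef_rot: [-3.141, 0.001, 0.419]
force: [-4.5, -0.7, 5.3]
gripper_width: -0.005
grasp_force: 2.9
```

```bash
python3 -m creep '[[[-0.0015,-0.0005,0,0,0,0,0],[-0.0015,-0.0005,-0.001,0,0,0,0],[0,0,-0.001,0,0,0,0],[0,0,0,0,0,0,0]]]'
python3 -c "
from h import *
c=cap('scene');print(c['image'].shape);cv2.imwrite('pics/x.png',c['image'])"
```

```text
time_s: 4.0
tool_pos: [0.6091, -0.244, 0.0455]
eef_rot: [3.14, -0.004, 0.42]
force: [-0.5, 1.8, 7.2]
gripper_width: -0.003
grasp_force: 3.3
(480, 640, 3)
```

```bash
python3 -m creep '[[[-0.001,0,-0.001,0,0,0,0],[0,0,-0.001,0,0,0,0],[0,0,0,0,0,0,0]]]'
python3 -m creep '[[[0,0,0.005,0,0,0,0],[0,0,0.01,0,0,0,0],[0,0,0.02,0,0,0,0],[0,0,0.04,0,0,0,0],[0,0.05,0.02,0,0,0,0],[0.0,0.05,0,0,0,0,0],[0.0,0.04,0,0,0,0,0],[0.01,0.04,0,0,0,0,0],[0,0,0,0,0,0,0],[0,0,0,0,0,0,0]]]'
python3 - <<'E'
from h import *
c=cap('scene'); t=cap('top'); print(bot.observe()['tool_pos'])
im=np.hstack([cv2.resize(c['image'][250:350,250:350],None,fx=4,fy=4,interpolation=2),cv2.resize(t['image'][140:240,340:440],None,fx=4,fy=4,interpolation=2)])
cv2.imwrite('pics/pad2.png',im)
E
```

```text
time_s: 4.35
tool_pos: [0.6092, -0.244, 0.0442]
eef_rot: [3.139, -0.005, 0.421]
force: [-0.3, 1.6, 8.9]
gripper_width: 0.002
grasp_force: 4.4
time_s: 5.35
tool_pos: [0.6161, -0.0662, 0.1361]
eef_rot: [-3.141, -0.0, 0.423]
force: [0.1, -0.9, -0.1]
gripper_width: 0.003
grasp_force: 0.0
[ 0.6156953  -0.06966774  0.13561303]
```

View pics/pad2.png

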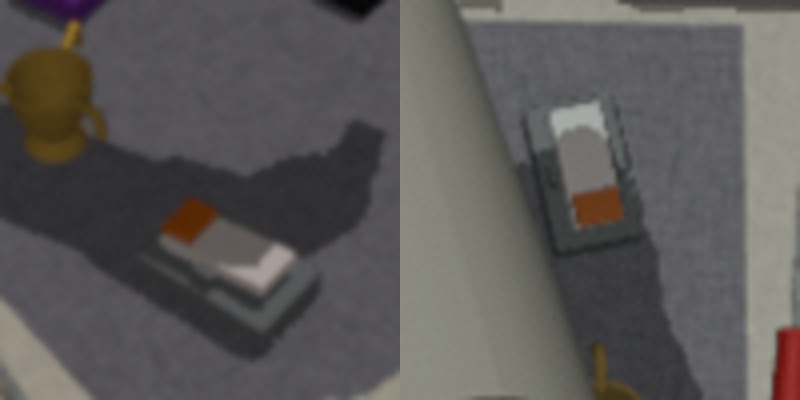

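```bash
python3 - <<'E'
from h import *
import pickle
S=pickle.load(open('scene0.pkl','rb'));T=pickle.load(open('top0.pkl','rb'));c=cap('scene');t=cap('top')
for n,a,b in(('sc',S,(280,290,335,345)),('sc',c,(280,290,335,345)),('top',T,(365,155,410,212)),('top',t,(365,155,410,212))):
    x0,y0,x1,y1=b;h=cv2.cvtColor(a['image'][y0:y1,x0:x1],cv2.COLOR_BGR2HSV)
    m=cv2.inRange(h,(5,130,60),(20,255,255));M=cv2.moments(m,True);p=np.array([M['m10'],M['m01']])/M['m00']+[x0,y0]
    m2=cv2.inRange(h,(0,0,118),(180,60,255)) ;k=cv2.connectedComponentsWithStats(m2);i=1+np.argmax(k[2][1:,4])
    ys,xs=np.where(k[1]==i)
    print(n,p.round(2),M['m00'],onz(a,*p,.055).round(4),onz(a,*p,.048).round(4),'rocker white rightmost/lowest/top',xs.max()+x0,ys.max()+y0,ys.min()+y0,k[2][i])
def up(a): return cv2.resize(a['image'][285:345,275:340],(400,370),interpolation=2)
cv2.imwrite('pics/cmp.png',np.hstack([up(S),up(c)]))
E
```

```text
sc [297.55 303.1 ] 97.0 [ 0.6133 -0.2448  0.055 ] [ 0.6083 -0.2414  0.048 ] rocker white rightmost/lowest/top 323 324 303 [ 18  13  26  22 287]
sc [296.99 304.56] 93.0 [ 0.6161 -0.2487  0.055 ] [ 0.6111 -0.2452  0.048 ] rocker white rightmost/lowest/top 322 321 311 [28 21 15 11 90]
top [389.3  189.77] 82.0 [ 0.6097 -0.2439  0.055 ] [ 0.6115 -0.2448  0.048 ] rocker white rightmost/lowest/top 393 196 166 [ 12  11  17  31 273]
top [389.27 191.24] 84.0 [ 0.6058 -0.2438  0.055 ] [ 0.6076 -0.2448  0.048 ] rocker white rightmost/lowest/top 391 174 165 [ 12  10  15  10 100]
```

View pics/cmp.png

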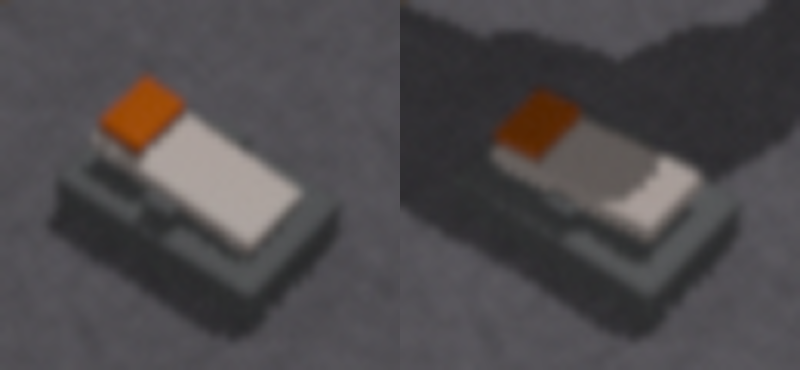

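The rocker is now tilted the other way: the pad sank about 7.5 mm and the box did not move. The steady force rise past the motion also fits the end stop. Next is the brake, at about (0.635, -0.0145).

```bash
python3 -m creep '[[[0.01,0.03,-0.02,0,0,0,0],[0.009,0.025,-0.02,0,0,0,0],[0,0,-0.015,0,0,0,0],[0,0,-0.007,0,0,0,0],[0,0,0,0,0,0,0],[0,0,0,0,0,0,0]]]'
python3 - <<'E'
from h import *
c=cap('scene'); t=cap('top'); print([bot.observe()[k] for k in('tool_pos','force')])
im=np.hstack([cv2.resize(c['image'][220:310,330:420],None,fx=4.4,fy=4.4,interpolation=2),cv2.resize(t['image'][135:225,255:345],None,fx=4.4,fy=4.4,interpolation=2)])
cv2.imwrite('pics/br1.png',im)
E
```

```text
time_s: 6.15
tool_pos: [0.6351, -0.0152, 0.0742]
eef_rot: [3.141, 0.0, 0.417]
force: [0.1, 0.5, -0.3]
gripper_width: 0.0
grasp_force: 0.0
[array([ 0.63559638, -0.01452944,  0.07483005]), array([ 0.30507144, -0.16888246, -0.10366835])]
```

View pics/br1.png

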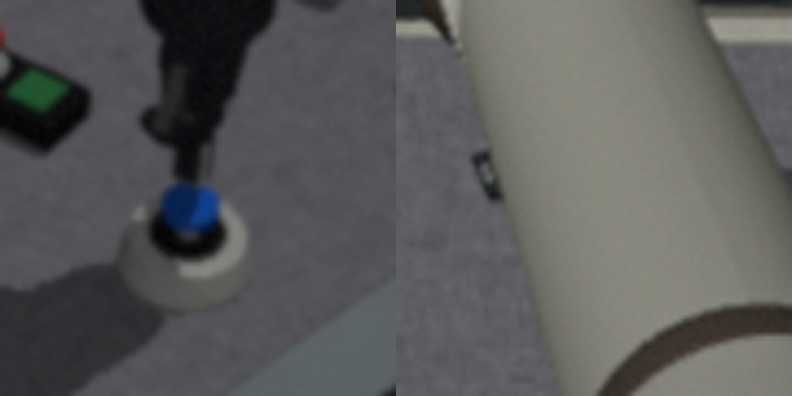

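The fingertips (195,175) are directly over the blue disc (190,205). Pressing.

```bash
python3 -m creep '[[[0,0,-0.007,0,0,0,0],[0,0,-0.006,0,0,0,0],[0,0,-0.004,0,0,0,0],[0,0,-0.003,0,0,0,0],[0,0,-0.002,0,0,0,0],[0,0,-0.002,0,0,0,0],[0,0,-0.002,0,0,0,0],[0,0,-0.002,0,0,0,0],[0,0,0,0,0,0,0]]]'
python3 -m creep '[[[0,0,-0.002,0,0,0,0],[0,0,-0.002,0,0,0,0],[0,0,0,0,0,0,0]]]'
```

```text
time_s: 7.15
tool_pos: [0.6349, -0.0131, 0.0457]
eef_rot: [-3.142, -0.0, 0.42]
force: [-2.1, -0.6, 1.9]
gripper_width: -0.002
grasp_force: 0.9
time_s: 7.45
tool_pos: [0.6352, -0.0131, 0.0421]
eef_rot: [3.141, -0.0, 0.42]
force: [-2.4, 0.1, 5.8]
gripper_width: -0.001
grasp_force: 2.7
```

```bash
python3 -m creep '[[[0,0,-0.001,0,0,0,0],[0,0,-0.001,0,0,0,0],[0,0,0,0,0,0,0]]]'
python3 -m creep '[[[0,0,-0.001,0,0,0,0],[0,0,0,0,0,0,0]]]'
```

```text
time_s: 7.75
tool_pos: [0.6352, -0.0131, 0.0406]
eef_rot: [3.141, -0.0, 0.42]
force: [-2.1, -1.4, 7.8]
gripper_width: -0.0
grasp_force: 4.0
time_s: 7.95
tool_pos: [0.6352, -0.0131, 0.0398]
eef_rot: [3.141, -0.0, 0.42]
force: [-3.6, -0.6, 9.1]
gripper_width: 0.001
grasp_force: 4.7
```

The cap yield (5 mm) plus the tool height puts the plunger top at 0.045, which is its end stop. I retreat and go to the release at about (0.435, -0.007).

```bash
python3 -m creep '[[[0,0,0.005,0,0,0,0],[0,0,0.01,0,0,0,0],[0,0,0.025,0,0,0,0],[0,0,0.035,0,0,0,0],[-0.03,0.002,0.02,0,0,0,0],[-0.04,0.002,0,0,0,0,0],[-0.04,0.002,0,0,0,0,0],[-0.04,0,0,0,0,0,0],[-0.03,0,0,0,0,0,0],[-0.02,0,0,0,0,0,0]]]'
python3 -m creep '[[[0,0,-0.02,0,0,0,0],[0,0,-0.02,0,0,0,0],[0,0,-0.015,0,0,0,0],[0,0,-0.005,0,0,0,0],[0,0,0,0,0,0,0],[0,0,0,0,0,0,0]]]'
python3 - <<'E'
from h import *
c=cap('scene'); print([bot.observe()[k] for k in('tool_pos','force')])
h=cv2.cvtColor(c['image'][250:300,350:395],cv2.COLOR_BGR2HSV);m=cv2.inRange(h,(100,140,50),(130,255,255));M=cv2.moments(m,True)
print('blue centroid',M['m10']/M['m00']+350,M['m01']/M['m00']+250,'was 372.9 266.2')
cv2.imwrite('pics/re1.png',cv2.resize(c['image'][180:300,290:410],None,fx=5,fy=5,interpolation=2))
E
```

```text
time_s: 8.95
tool_pos: [0.4324, -0.0072, 0.1339]
eef_rot: [3.141, 0.001, 0.42]
force: [0.4, -0.4, 0.2]
gripper_width: -0.002
grasp_force: 0.0
time_s: 9.55
tool_pos: [0.4355, -0.0069, 0.0744]
eef_rot: [3.141, -0.001, 0.42]
force: [0.3, -0.5, -0.2]
gripper_width: 0.003
grasp_force: 0.0
[array([ 0.4356373 , -0.00697292,  0.07456124]), array([-0.4113346 ,  0.57984546, -0.37725739])]
blue centroid 372.54700854700855 269.35897435897436 was 372.9 266.2
```

View pics/re1.png

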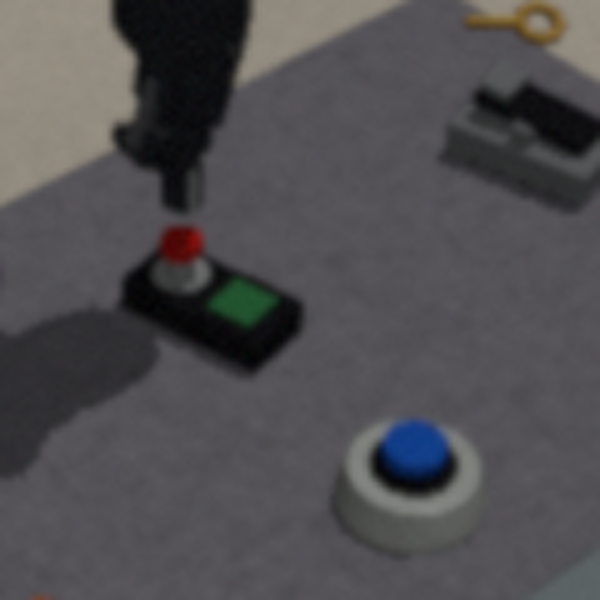

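The blue plunger is sunk (415,447). The fingertips (182,205) are over the red button (182,242). Pressing.

```bash
python3 -m creep '[[[0,0,-0.007,0,0,0,0],[0,0,-0.006,0,0,0,0],[0,0,-0.004,0,0,0,0],[0,0,-0.003,0,0,0,0],[0,0,-0.002,0,0,0,0],[0,0,-0.002,0,0,0,0],[0,0,-0.002,0,0,0,0],[0,0,-0.002,0,0,0,0],[0,0,0,0,0,0,0]]]'
python3 -m creep '[[[0,0,-0.002,0,0,0,0],[0,0,-0.002,0,0,0,0],[0,0,0,0,0,0,0]]]'
```

```text
time_s: 10.5
tool_pos: [0.4347, -0.0071, 0.0457]
eef_rot: [-3.141, 0.0, 0.42]
force: [-1.1, 0.3, 1.7]
gripper_width: -0.002
grasp_force: 1.0
time_s: 10.8
tool_pos: [0.4351, -0.0071, 0.0419]
eef_rot: [3.141, -0.0, 0.42]
force: [-2.4, -0.4, 6.1]
gripper_width: -0.002
grasp_force: 2.8
```

```bash
python3 -m creep '[[[0,0,-0.001,0,0,0,0],[0,0,-0.001,0,0,0,0],[0,0,0,0,0,0,0]]]'
python3 -m creep '[[[0,0,-0.001,0,0,0,0],[0,0,0,0,0,0,0]]]'
```

```text
time_s: 11.1
tool_pos: [0.435, -0.0071, 0.0401]
eef_rot: [3.141, 0.0, 0.42]
force: [-3.0, 0.2, 8.6]
gripper_width: 0.001
grasp_force: 4.4
time_s: 11.3
tool_pos: [0.4351, -0.0071, 0.0393]
eef_rot: [3.141, -0.0, 0.42]
force: [-3.2, 0.3, 11.2]
gripper_width: 0.001
grasp_force: 5.1
```

```bash
python3 -m creep '[[[0,0,0.005,0,0,0,0],[0,0,0.01,0,0,0,0],[0,0,0.025,0,0,0,0],[0,0,0.035,0,0,0,0],[0,0,0.04,0,0,0,0],[0,-0.02,0.03,0,0,0,0],[0,-0.04,0.02,0,0,0,0],[0,-0.04,0,0,0,0,0],[0,-0.04,0,0,0,0,0],[0,-0.03,0,0,0,0,0]]]'
python3 -m creep '[[[0,0,0,0,0,0,0],[0,0,0,0,0,0,0],[0,0,0,0,0,0,0]]]'
python3 - <<'E'
from h import *
c=cap('scene')
cv2.imwrite('pics/end.png',cv2.resize(c['image'][170:350,230:450],None,fx=3.3,fy=3.3,interpolation=2))
E
```

```text
time_s: 12.3
tool_pos: [0.4349, -0.1801, 0.2048]
eef_rot: [3.139, -0.001, 0.418]
force: [0.3, -0.3, 0.3]
gripper_width: -0.003
grasp_force: 0.0
time_s: 12.6
tool_pos: [0.4351, -0.1759, 0.204]
eef_rot: [-3.141, -0.0, 0.421]
force: [-0.0, 1.4, -0.5]
gripper_width: 0.001
grasp_force: 0.0
```

View pics/end.png

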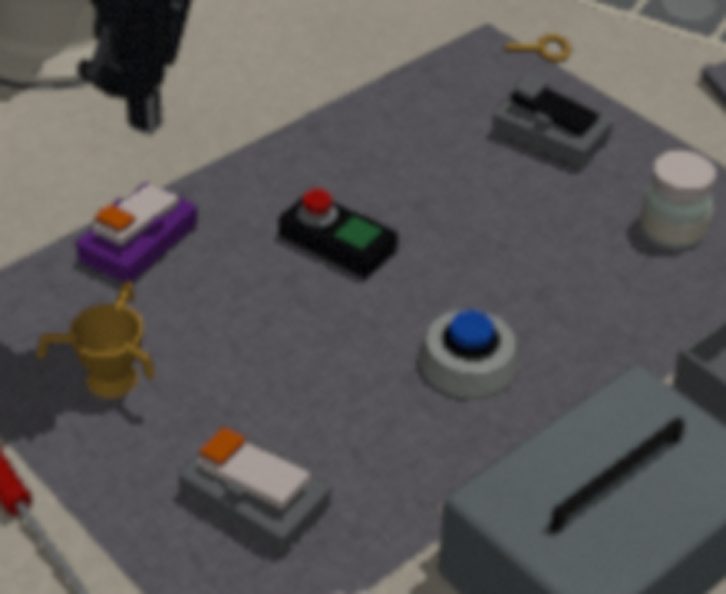

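All three controls are in: red at (317,203), blue at (472,330), white rocker tipped at (255,465). The boxes and bystanders are unmoved and the arm is clear.

```bash
python3 -c "
from cell import bot
print(bot.sign_off())"
```

```text
the job is handed in; nothing more can be done
None
```

I tapped the lamp rocker, the brake plunger and the camera release in that order, each until force and height showed its end stop (about 11 N at most), then handed the job in with the arm clear; in the last picture all three were still in and nothing else looked moved.

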